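# Turn the tool carousel to bring the ball-handled awl to the pointer

## Task

Push one of the spokes of the tool carousel round with a fingertip until the awl with the ball-shaped wooden handle stands squarely in front of the brass pointer, then take the finger away and leave the carousel at rest there. Turn it gently and steadily, without spinning it; leave all four hand tools standing in their cups without touching them, and do not disturb the bottle or the jar.

Things in the scene. Friction and masses are not known exactly. Their poses are not given: they have to be found in the camera images.
- stand: fixed dark steel foot: disc 170 mm wide, 14 tall, with a flat arm (22 wide, 10 tall) along its own -x; a post on it, 178 mm out, carries a level brass cone, 68 mm up, pointing inwards (tip 147 mm from the axis, back 182; top at 81). Origin: on the carousel's axis at table height; z up. A tool is squarely in front of the pointer when it lies on the stand's own -x axis
- hub (a point): centre of the hub's top face, on the carousel's axis, 86 mm above the table; turns with the carousel; z up, its +x, -x, +y and -y run along the four spokes. Hub 42 mm across. Below the spokes is air down to the foot's disc
- spoke (a point): middle of the top edge of the carousel's spoke along the hub's +x, 59 mm from the axis, 75 mm above the table. All four spokes are alike: level aluminium bars 8 mm thick, 20 mm tall (55 to 75 mm above the table), bare from 21 to 97 mm from the axis
- cup (a point): centre of the mouth of the steel cup on that same spoke, 115 mm from the axis, 75 mm above the table. Four such cups, one per spoke, each holding a tool: 36 mm across outside, 26 inside, underside 30 mm and inner floor 34 mm above the table
- carousel (a joint): rotation of the carousel about its vertical axis, rad; 0 at the start, grows anticlockwise seen from above; free to turn either way by nearly two full turns. It has light friction (about 0.2 N m) and stays where it is left.
- ball_awl: the awl to be brought to the pointer: steel foot with a round wooden ball, 32 mm across, on top (the ball's centre 60 mm above the origin). Stands loose in one of the four cups (which one varies), on a steel foot 50 mm tall, 20 mm across; 75 or 76 mm tall over all, top about 110 mm above the table. Origin: centre of its underside, 34 mm above the table, within 3 mm of the cup's axis; z up, yaw arbitrary
- tee_awl: T-handled awl: steel foot, thin neck and a level wooden crossbar 56 mm long, 13 mm thick, along its own x. Stands loose in one of the four cups (which one varies), on a steel foot 50 mm tall, 20 mm across; 75 or 76 mm tall over all, top about 110 mm above the table. Origin: centre of its underside, 34 mm above the table, within 3 mm of the cup's axis; z up, yaw arbitrary
- stamp: stamp: steel foot with a plain straight wooden grip 14 mm across. Stands loose in one of the four cups (which one varies), on a steel foot 50 mm tall, 20 mm across; 75 or 76 mm tall over all, top about 110 mm above the table. Origin: centre of its underside, 34 mm above the table, within 3 mm of the cup's axis; z up, yaw arbitrary
- swivel_knife: swivel knife: steel foot with a U-shaped wooden finger yoke, open at the top, 34 mm wide along its own y. Stands loose in one of the four cups (which one varies), on a steel foot 50 mm tall, 20 mm across; 75 or 76 mm tall over all, top about 110 mm above the table. Origin: centre of its underside, 34 mm above the table, within 3 mm of the cup's axis; z up, yaw arbitrary
- dye_bottle: bystander: closed amber bottle, 48 mm across, 110 mm tall, standing loose beside the carousel. Origin: centre of its underside.
- wax_jar: bystander: closed white jar with metal lid, 64 mm across, 60 mm tall, standing loose on the other side of the carousel. Origin: centre of its underside. (Also, beyond the carousel, a fixed stone slab, 38 mm tall, out of the way.)
Not all that is in view belongs to the job. Leave any blue or red look-alike of the ball_awl alone. Leave any blue or green look-alike of the tee_awl alone.

How it is judged (in metres and radians):
At the end, for the whole second after the job is handed in: The ball-handled awl stands in its cup on the pointer's side of the carousel, its axis within 12 mm sideways of the line from the carousel's axis through the pointer; the carousel is at rest (under 0.05 rad/s) and all four hand tools stand upright, fully down in their cups (y of ball_awl in the frame of stand between -0.012 and 0.012 m and x of ball_awl in the frame of stand below -0.1 m and velocity of joint carousel between -0.05 and 0.05 rad/s and angle between each of ball_awl, tee_awl, stamp, swivel_knife's own z axis and vertical below 0.2 rad and z of each of ball_awl, tee_awl, stamp, swivel_knife in the frame of hub below -0.045 m); the robot touches nothing.
It fails at once if a hand tool is lifted from its seat or tipped (z of any of ball_awl, tee_awl, stamp, swivel_knife in the frame of hub above -0.037 m or angle between any of ball_awl, tee_awl, stamp, swivel_knife's own z axis and vertical above 0.3 rad).
It fails at once if a hand tool is touched with over 1.5 N (contact force between any of the fingers, the arm and ball_awl above 1.5 N or contact force between any of the fingers, the arm and tee_awl above 1.5 N or contact force between any of the fingers, the arm and stamp above 1.5 N or contact force between any of the fingers, the arm and swivel_knife above 1.5 N).
It fails at once if the bottle or the jar is moved by more than 10 mm (distance of any of dye_bottle, wax_jar from where it was at the start of the episode above 0.01 m).
It fails at once if the carousel is spun (over 2.5 rad/s) (velocity of joint carousel above 2.5 rad/s or velocity of joint carousel below -2.5 rad/s).
It fails at once if the carousel is shoved or squeezed with over 45 N, or pushed with anything but the fingers (over 5 N) (contact force between the fingers and carousel above 45 N or contact force between the arm and carousel above 5 N).
It also fails if it takes over 58 s, if anything falls off the work surface, if the arm or the gripper's body presses on something with over 40 N, if the wrist force passes 120 N, or if a joint passes its speed limit or range.

## Robot

A 7-joint arm with a two-finger parallel gripper is mounted at the origin on the work surface. World frame = base frame: x ahead of the robot, y to its left, z up, the work surface at z = 0. Lengths are in mm, angles in rad, forces in N, time in s.
With the tool pointing down it reaches from about 400 to 875 mm from the base axis. Payload 6.5 kg.
Tool frame: the origin (TCP) lies at the very end of the fingers, on their centre line; the grasp point (between the pads) lies grip_point_offset behind it (grip_point_offset is the distance from the TCP to the grasp point, in mm); z points along the fingers, y is the line along which they close (so a half turn about z gives the same grasp; the last joint's range is limited). The gripper opens to 88 mm and grips with 3 to 60 N. Pads are 18 mm wide; open, the fingers measure 123 mm over their backs; the gripper's body (75 mm by 187 mm) begins 45 mm behind the grasp point.
Start: joints at [-1.244, 0.536, -0.004, 1.538, 0.003, 1.067, -0.071], TCP at [248.799, 600.491, 238.716] pointing down, gripper open.
Joint ranges: [-2.7, 2.7], [-0.37, 2.16], [-1.27, 1.26], [0.24, 2.4], [-1.31, 4.45], [0.19, 1.91], [-2.76, 2.76]. Speed limits (rad/s): [2.39, 2.39, 3.14, 3.14, 3.14, 3.14, 3.14].

## Interface

Orientations are given as a unit quaternion [x, y, z, w].
In Python, from plant import read_state, camera, finish_job, grip_point_offset gives the robot as it stands. The module is installed in compiled form; this text tells all that it offers.
- The arm moves only by the tool step_arm, never from a script. Its argument "steps" is one flat list of numbers, 4 for each row, row after row: the shift along the world's x, y, z as a fraction of full scale, then the turn about the world's z as a fraction of full scale. A call has exactly 5 rows; each row shifts and turns the commanded pose from where the row before left it; what a row does not reach is not made up. Full scale, the value 1, is 0.03 m for a shift and 0.1 rad for a turn. A row lasts 1/12 s, in which the tool goes at most 41.7 mm and 7.16 degrees, less where a joint would pass 70% of its speed; a pose out of reach is approached as far as the arm can. A call with a number of a shift or a turn outside -1 to 1 is refused whole. A call with a gripper value outside its range is refused whole. "claw" is the opening, from 0 (shut) to 1 (fully open), set as the call begins (left out, the last holds). The fingers move at their own pace and stop on an object; the grip force is fixed at half the most. Time passes only in rows, so rows that do not move let the fingers close, or fill a call up. It gives the time, the measured TCP pose, the force, the opening and the grip force at its end, in the units of the state.
- read_state(): the state, without advancing time (a new reading comes with each control period).
- camera(name): name is "scene" or "top" or "wrist"; returns a dict with "img" (480x640x3 uint8, red, green, blue), "z_map" (480x640 float32, mm along the optical axis (not along the pixel's ray), 0 where there is no reading), "fx", "fy", "cx", "cy" (pixels), "rvec" (rotation vector, rad) and "tvec" (3), from world to camera coordinates, as OpenCV has them; the wrist camera has in their place "mount" (4x4, takes a point from camera to tool coordinates, whose origin is the TCP and whose axes are the flange's). Camera axes: x right, y down, z forward; pixel columns grow to the right and rows downward; lengths in mm; the calibration is good to about 2 mm. A picture is of the moment at which its call begins: read the wrist's pose just before it.
- finish_job(): hands the job in; it is judged then, once.
The state is a dict: "t": time; "qpos": joint angles; "dq": joint speeds; "effort": joint torques, N m; "tcp_pos": TCP position; "ee_rot": TCP orientation; "force": force on the tool from outside, world axes, zero at the start; "torque": the same for the moment, N m; "grip_width": finger opening in mm; "grip_force": force on a finger pad.
Only numpy, scipy, OpenCV 4.12 (cv2) and the standard library are available. Lean on these libraries where they do the work, as an engineer would, in place of code of your own. Each camera call takes 0.05 s, during which the arm holds its last target. There are 200 camera calls.

## Working session

There is one attempt and no reset: what is moved stays moved. The work goes in short steps, Python scripts to look and compute and a tool call to move; the robot and the scene stay as the last step left them, time stands still between calls to the robot, and variables do not carry over. Pictures are saved under pics/ and viewed, at most 10 in all, crops included, and the job is handed in when it is done.

Besides the shell and the picture viewer there is one more tool, called by a JSON object that holds its "method" and its "body", one argument or row to a line. step_arm: Moves the arm, as the interface text tells. Shift numbers are shares of 0.03 m and turn numbers shares of 0.1 rad, none past 1 either way. Its arguments: {"type":"object","properties":{"steps":{"type":"array"},"claw":{"type":"number"}},"required":["steps"]}

```bash
mkdir -p pics; cat > h.py <<'E'
import numpy as np, cv2
from plant import read_state, camera, finish_job, grip_point_offset
def world(c,u,v,z=None):
    R,_=cv2.Rodrigues(np.array(c["rvec"],float)); t=np.array(c["tvec"],float).ravel()
    r=np.array([(u-c["cx"])/c["fx"],(v-c["cy"])/c["fy"],1.])
    if z is None: d=c["z_map"][int(v),int(u)]
    else:
        o=-R.T@t; w=R.T@r; d=(z-o[2])/w[2]
    return R.T@(r*d-t)
def save(c,n): cv2.imwrite(n,c["img"][:,:,::-1])
E
python3 - <<'E'
from h import *
import pickle
for n in("top","scene"):
    c=camera(n); save(c,f"pics/{n}0.png"); pickle.dump(c,open(n+"0.pkl","wb"))
s=read_state(); print(grip_point_offset,s)
E
```

```text
18.700000000000003 {'t': 0.1, 'qpos': array([-1.24421021,  0.53707435, -0.00447084,  1.53877754,  0.00261352,
        1.06732133, -0.07120605]), 'dq': array([ 6.30411236e-05, -3.81904494e-04, -6.46486629e-05, -1.99575887e-03,
        4.35424862e-04, -1.35439417e-04,  7.45301905e-04]), 'effort': array([ 1.63830759e-03, -5.72086930e+01,  9.93403941e-01, -2.52230769e+01,
       -5.61586500e-02,  1.35141320e-02,  4.98594625e-05]), 'tcp_pos': array([248.57797767, 599.97784078, 237.93554535]), 'ee_rot': array([ 1.95083956e-01,  9.80786231e-01, -7.81200668e-04, -9.83516561e-05]), 'force': array([ 0.05975811, -0.02151968, -0.68735314]), 'torque': array([ 0.01061231, -0.05406561, -0.04438881]), 'grip_force': 0.0, 'grip_width': 87.98503219411626}
```

View pics/top0.png

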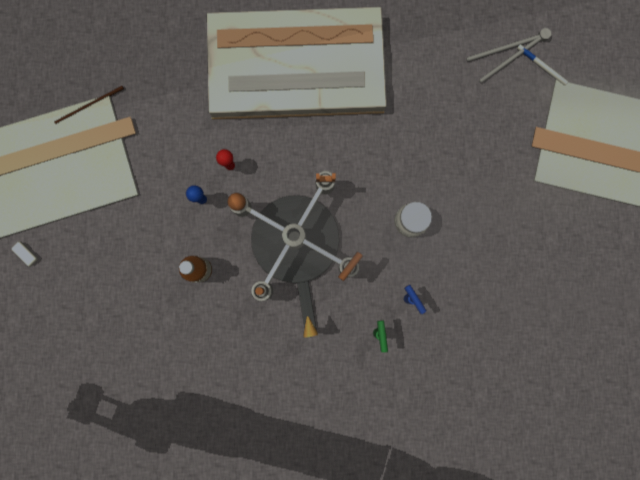

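View pics/scene0.png

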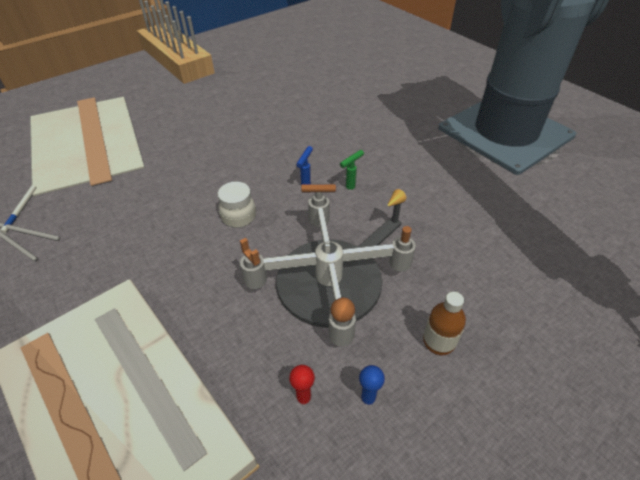

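The top view shows four tools in the cups: wooden ball (237,202), yoke (325,180), T (350,266) and stamp (261,291). The ball look-alikes are red (225,158) and blue (195,194), both standing outside the carousel. The wooden ball in the cup at (237,202) fits the description. The pointer cone is at (309,326) and the hub at (293,235).

```bash
python3 - <<'E'
from h import *
import pickle
c=pickle.load(open("top0.pkl","rb"))
cv2.imwrite("pics/crop.png",cv2.resize(c["img"][140:350,170:440,::-1],None,fx=2.8,fy=2.8,interpolation=cv2.INTER_CUBIC))
for n,u,v,z in [("hub",293,235,86),("cone",309,326,68),("ball",237,202,94),("yoke",325,180,75),("T",350,266,104),("stamp",261,291,75),("bottle",190,268,105),("jar",416,217,60),("blue",415,299,70),("green",382,336,70),("redball",225,158,70),("blueball",195,194,70)]:
    print(n,world(c,u,v,z).round(),world(c,u,v).round())
E
```

```text
hub [574.  77.  86.] [580.  80.  31.]
cone [412.  51.  68.] [413.  50.  75.]
ball [632. 176.  94.] [629. 173. 110.]
yoke [674.  20.  75.] [671.  20.  91.]
T [517. -22. 104.] [517. -21. 109.]
stamp [475. 135.  75.] [475. 131. 110.]
bottle [516. 254. 105.] [516. 253. 111.]
jar [ 608. -147.   60.] [ 608. -147.   58.]
blue [ 459. -139.   70.] [ 459. -138.   78.]
green [394. -79.  70.] [394. -78.  75.]
redball [718. 202.  70.] [717. 201.  74.]
blueball [652. 256.  70.] [478.  36. 970.]
```

View pics/crop.png

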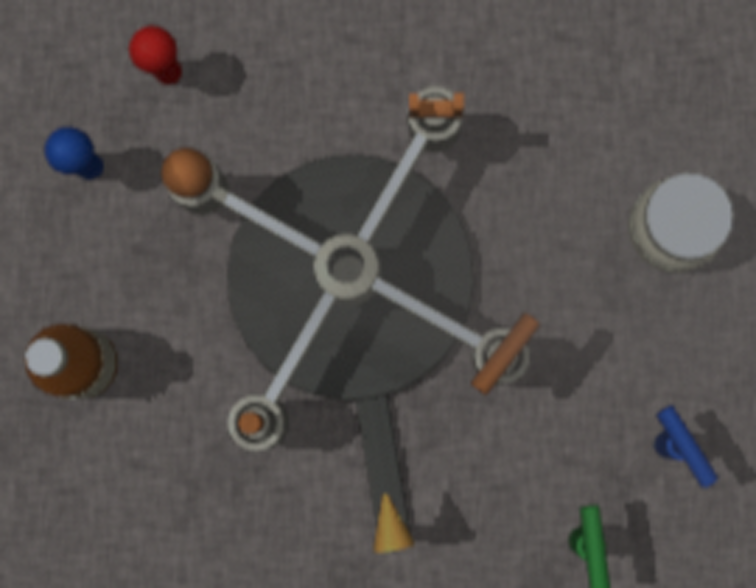

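The crop confirms it: the wooden ball awl sits in the cup on the spoke at about 60°. The pointer is at about 189°, so the carousel must turn about +2.26 rad. I'll push the stamp's spoke (150°) from its clockwise side with the claw shut, and the gripper's body will stay above z = 120.

{"method": "step_arm", "body": {
  "steps": [0.49,-0.77,-0.1,-0.85,0.49,-0.77,-0.1,-0.85,0.49,-0.77,-0.1,-0.85,0.49,-0.77,-0.1,-0.85,0.49,-0.77,-0.1,-0.85],
  "claw": 0
}}

```text
t: 0.52
tcp_pos: [322.7, 483.5, 223.2]
ee_rot: [0.399, 0.917, -0.0, -0.0]
force: [0.5, 0.1, -1.0]
grip_width: 56.7
grip_force: 0.0
```

{"method": "step_arm", "body": {
  "steps": [0.49,-0.77,-0.1,-0.85,0.49,-0.77,-0.1,-0.85,0.49,-0.77,-0.1,-0.85,0.49,-0.77,-0.1,-0.85,0.49,-0.77,-0.1,-0.85]
}}

```text
t: 0.93
tcp_pos: [396.1, 368.1, 208.4]
ee_rot: [0.584, 0.812, -0.0, -0.0]
force: [0.4, 0.1, 0.1]
grip_width: 23.6
grip_force: 0.0
```

{"method": "step_arm", "body": {
  "steps": [0.49,-0.77,-0.1,-0.85,0.49,-0.77,-0.1,-0.85,0.49,-0.77,-0.1,-0.85,0.49,-0.77,-0.1,-0.85,0.49,-0.77,-0.1,-0.85]
}}

```text
t: 1.35
tcp_pos: [469.6, 252.7, 193.4]
ee_rot: [0.742, 0.671, -0.0, -0.0]
force: [-0.3, -0.2, 0.3]
grip_width: 0.4
grip_force: 0.0
```

{"method": "step_arm", "body": {
  "steps": [0.47,-0.785,-0.4,-0.845,0.47,-0.785,-0.4,-0.845,0.47,-0.785,-0.4,-0.845,0.47,-0.785,-0.4,-0.845,0.47,-0.785,-0.4,-0.845]
}}

```text
t: 1.77
tcp_pos: [540.1, 135.1, 132.9]
ee_rot: [0.866, 0.5, -0.0, -0.0]
force: [-0.4, 0.7, -1.0]
grip_width: 0.2
grip_force: 0.0
```

{"method": "step_arm", "body": {
  "steps": [0,0,0,0,0,0,0,0,0,0,0,0,0,0,0,0,0,0,0,0]
}}

```text
t: 2.18
tcp_pos: [539.5, 137.8, 134.1]
ee_rot: [0.864, 0.503, 0.0, -0.0]
force: [0.6, 0.4, 1.2]
grip_width: 0.4
grip_force: 0.0
```

```bash
python3 - <<'E'
from h import *
s=read_state(); print(s["tcp_pos"],s["ee_rot"],s["qpos"])
c=camera("wrist"); save(c,"pics/w1.png")
from scipy.spatial.transform import Rotation as Ro
M=np.array(c["mount"]); print(M.round(2))
R=Ro.from_quat(s["ee_rot"]).as_matrix()
def proj(p):
    q=R.T@(np.array(p)-s["tcp_pos"]); q=M[:3,:3].T@(q-M[:3,3]); return (q[0]/q[2]*c["fx"]+c["cx"],q[1]/q[2]*c["fy"]+c["cy"])
for n,p in [("hub",(574,77,86)),("stampcup",(475,135,75)),("ballcup",(632,176,75)),("tip",(*s["tcp_pos"],))]: print(n,np.round(proj(p)))
# plan: finger centre r=58, 13 behind
H=np.array([574.,77.]);
def P(d,o=13): 
    a=np.radians(d); return H+58*np.array([np.cos(a),np.sin(a)])+o*np.array([np.sin(a),-np.cos(a)])
for d in (150,160,170,180,190,200,210,220,230,240,250,260,270,280): print(d,P(d).round(1))
print(P(150,33))
E
```

```text
[539.49737578 137.75697743 134.05946594] [ 8.64340314e-01  5.02907128e-01  3.33468000e-04 -3.60955044e-04] [-0.6629783   0.55255585  0.44083124  1.89009958 -0.32888829  0.76978504
 -0.55776627]
[[  -0.     -0.97   -0.26   65.15]
 [   1.     -0.     -0.      0.18]
 [  -0.     -0.26    0.97 -146.79]
 [   0.      0.      0.      1.  ]]
hub [415. 314.]
stampcup [237. 304.]
ballcup [427. 122.]
tip [320. 292.]
150 [530.3 117.3]
160 [523.9 109.1]
170 [519.1  99.9]
180 [516.  90.]
190 [514.6  79.7]
200 [515.1  69.4]
210 [517.3  59.3]
220 [521.2  49.7]
230 [526.8  40.9]
240 [533.7  33.3]
250 [541.9  26.9]
260 [551.1  22.1]
270 [561.  19.]
280 [571.3  17.6]
[540.27052658 134.57883832]
```

View pics/w1.png

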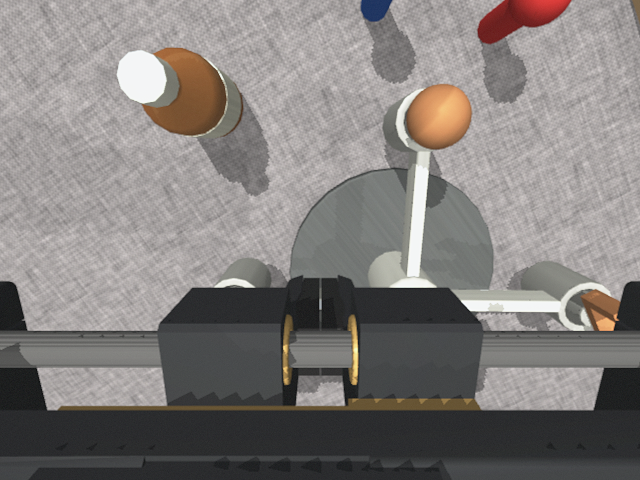

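The wrist view shows the wooden ball at (438,117), with the hub edge at (400,275) and the stamp's cup rim at (240,285), both near their predicted pixels. The fingertips are over the free sector. Next I'll descend.

{"method": "step_arm", "body": {
  "steps": [0,0,-0.5,0,0,0,-0.5,0,0,0,-0.5,0,0,0,-0.5,0,0,0,-0.4,0]
}}

```text
t: 2.65
tcp_pos: [539.4, 137.1, 61.0]
ee_rot: [0.865, 0.502, -0.0, -0.0]
force: [0.2, -0.2, 0.1]
grip_width: 0.6
grip_force: 0.0
```

{"method": "step_arm", "body": {
  "steps": [-0.07,-0.12,0,0,-0.07,-0.12,0,0,-0.07,-0.12,0,0,-0.07,-0.12,0,0,-0.03,-0.08,0,0]
}}

```text
t: 3.07
tcp_pos: [530.9, 120.0, 62.6]
ee_rot: [0.865, 0.502, 0.001, -0.0]
force: [-0.2, 3.5, 0.8]
grip_width: 0.5
grip_force: 1.7
```

{"method": "step_arm", "body": {
  "steps": [-0.086,-0.124,0,0.7,-0.081,-0.127,0,0.7,-0.076,-0.13,0,0.7,-0.071,-0.133,0,0.7,-0.066,-0.136,0,0.7]
}}

```text
t: 3.48
tcp_pos: [519.5, 101.7, 62.6]
ee_rot: [0.763, 0.647, 0.001, -0.0]
force: [-0.1, 5.1, 1.6]
grip_width: 0.1
grip_force: 2.5
```

{"method": "step_arm", "body": {
  "steps": [-0.05,-0.131,0,0.7,-0.04,-0.135,0,0.7,-0.03,-0.136,0,0.7,-0.02,-0.137,0,0.7,-0.01,-0.138,0,0.7]
}}

```text
t: 3.9
tcp_pos: [515.2, 81.1, 62.6]
ee_rot: [0.639, 0.77, 0.001, 0.0]
force: [0.9, 4.5, 0.4]
grip_width: 0.5
grip_force: 2.3
```

```bash
cat > look.py <<'E'
import sys
from h import *
s=read_state(); print(s["tcp_pos"].round(1),s["force"].round(1),np.degrees(2*np.arctan2(s["ee_rot"][1],s["ee_rot"][0]))-90,s["qpos"].round(2))
c=camera("top"); im=c["img"][140:350,170:440,::-1]
cv2.imwrite(sys.argv[1],cv2.resize(im,None,fx=2.8,fy=2.8,interpolation=cv2.INTER_CUBIC))
h=cv2.cvtColor(c["img"],cv2.COLOR_RGB2HSV); m=((h[...,0]>5)&(h[...,0]<16)&(h[...,1]>130)&(h[...,2]>80)).astype(np.uint8)
n,l,st,ce=cv2.connectedComponentsWithStats(m)
for i in range(1,n):
    if st[i,4]>25 and 170<ce[i][0]<440 and 140<ce[i][1]<350:
        p=world(c,*ce[i],94); d=p[:2]-[574,77]; print(ce[i].round(),st[i,4],p.round(),np.hypot(*d).round(),np.degrees(np.arctan2(d[1],d[0])).round(1))
E
python3 look.py pics/p1.png
```

```text
[515.2  81.1  62.6] [0.9 4.5 0.4] 10.6288905299146 [-0.39  0.6   0.18  2.   -0.2   0.56  0.12]
[278. 171.] 100 [688. 102.  94.] 117.0 12.5
[226. 249.] 141 [550. 194.  94.] 119.0 101.8
[187. 277.] 50 [501. 262.  94.] 199.0 111.5
```

View pics/p1.png

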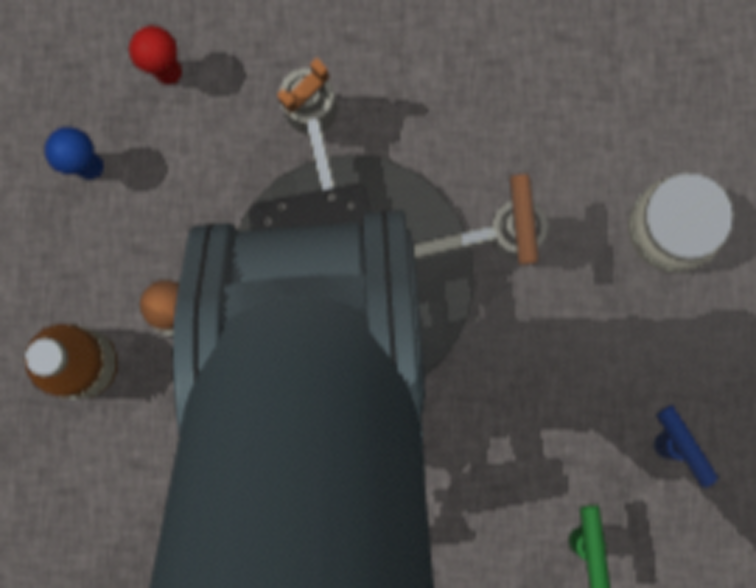

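The carousel has turned about 41° as planned: the wooden ball is now at (163,303) in the crop and all tools are upright. I'll continue.

{"method": "step_arm", "body": {
  "steps": [-0.002,-0.138,0,0.7,0.008,-0.137,0,0.7,0.018,-0.136,0,0.7,0.028,-0.135,0,0.7,0.038,-0.134,0,0.7]
}}

```text
t: 4.37
tcp_pos: [517.8, 60.8, 62.4]
ee_rot: [0.495, 0.869, 0.001, 0.0]
force: [0.2, 3.8, 0.6]
grip_width: 0.3
grip_force: 1.6
```

{"method": "step_arm", "body": {
  "steps": [0.045,-0.131,0,0.7,0.054,-0.127,0,0.7,0.063,-0.123,0,0.7,0.072,-0.119,0,0.7,0.081,-0.115,0,0.7]
}}

```text
t: 4.78
tcp_pos: [526.8, 42.4, 62.3]
ee_rot: [0.337, 0.942, 0.001, -0.0]
force: [-1.3, 5.3, 2.2]
grip_width: 0.3
grip_force: 2.2
```

{"method": "step_arm", "body": {
  "steps": [0.087,-0.107,0,0.7,0.094,-0.1,0,0.7,0.101,-0.093,0,0.7,0.108,-0.086,0,0.7,0.115,-0.079,0,0.7]
}}

```text
t: 5.2
tcp_pos: [541.1, 27.7, 61.9]
ee_rot: [0.168, 0.986, 0.0, -0.001]
force: [-3.1, 3.0, 1.3]
grip_width: 0.2
grip_force: 1.7
```

```bash
python3 look.py pics/p2.png
```

```text
[541.1  27.7  61.9] [-3.1  3.   1.3] 70.67639438181087 [-0.06  0.62 -0.09  1.93  0.09  0.6   1.02]
[314. 171.] 185 [686.  39.  94.] 118.0 -18.6
[231. 212.] 97 [615. 186.  94.] 116.0 69.6
[187. 277.] 47 [501. 263.  94.] 199.0 111.4
[270. 296.] 198 [466. 117.  94.] 115.0 159.6
```

{"method": "step_arm", "body": {
  "steps": [0.112,-0.063,0,0.7,0.118,-0.055,0,0.7,0.118,-0.048,0,0.65,0.114,-0.042,0,0.6,0.1,-0.033,0,0.5]
}}

```text
t: 5.67
tcp_pos: [557.8, 19.3, 61.7]
ee_rot: [0.013, 1.0, -0.0, -0.001]
force: [-2.7, 2.2, 1.5]
grip_width: 0.3
grip_force: 1.4
```

```bash
python3 look.py pics/p3.png; python3 - <<'E'
from h import *
c=camera("top")
for a in ((308.2,316.8),(310.4,335.7)):
    p=world(c,*a,68)[:2]-[574,77]; print(p,np.degrees(np.arctan2(p[1],p[0]))%360)
h=cv2.cvtColor(c["img"],cv2.COLOR_RGB2HSV);m=((h[...,0]>16)&(h[...,0]<28)&(h[...,1]>140)&(h[...,2]>90)).astype(np.uint8)
n,l,st,ce=cv2.connectedComponentsWithStats(m)
for i in range(1,n):
    if st[i,4]>25: p=world(c,*ce[i],68)[:2]-[574,77]; print(ce[i],st[i,4],np.hypot(*p),np.degrees(np.arctan2(p[1],p[0]))%360)
E
```

```text
[557.8  19.3  61.7] [-2.7  2.2  1.5] 88.5423881069174 [ 0.01  0.64 -0.17  1.88  0.17  0.63  1.28]
[293. 168.] 183 [693.  76.  94.] 119.0 -0.3
[228. 233.] 66 [578. 191.  94.] 114.0 88.2
[187. 277.] 52 [501. 262.  94.] 199.0 111.5
[291. 300.] 197 [459.  81.  94.] 115.0 178.0
[-145.34520797  -25.16590502] 189.82312938471824
[-178.71768665  -28.84556534] 189.16863748443419
[309.15328467 328.51094891] 137 168.17764306611176 189.1414889696545
```

View pics/p3.png

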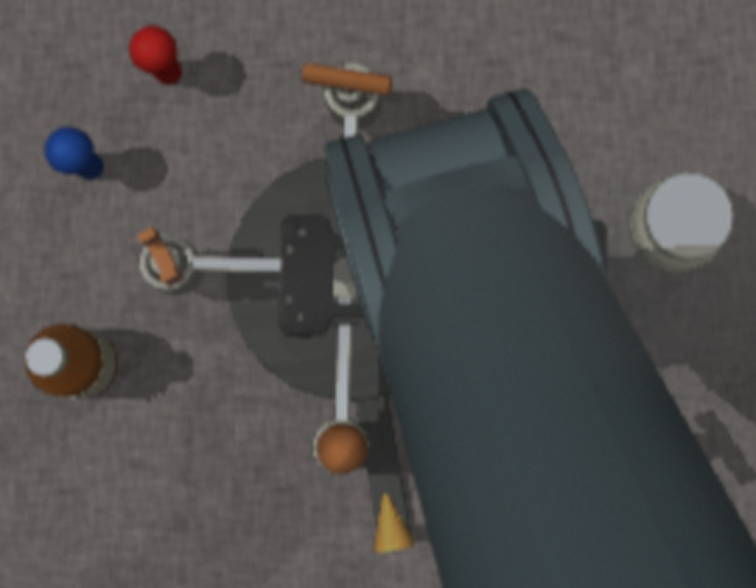

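The ball at (341,447) in the crop is at 178°; the pointer line is at 189.3°. About 11° remain.

{"method": "step_arm", "body": {
  "steps": [0.1,-0.024,0,0.5,0.1,-0.018,0,0.5,0.08,-0.01,0,0.4,0.07,-0.006,0,0.35,0.035,-0.002,0,0.2]
}}

```text
t: 6.18
tcp_pos: [569.6, 17.0, 61.6]
ee_rot: [-0.084, 0.996, -0.0, -0.001]
force: [-1.4, -0.9, 1.0]
grip_width: 0.5
grip_force: 1.3
```

{"method": "step_arm", "body": {
  "steps": [0,0,0,0,0,0,0,0,0,0,0,0,0,0,0,0,0,0,0,0]
}}

```text
t: 6.6
tcp_pos: [569.9, 17.2, 61.6]
ee_rot: [-0.084, 0.996, -0.0, -0.0]
force: [-2.8, -2.9, 0.3]
grip_width: 0.7
grip_force: 1.3
```

```bash
python3 look.py pics/p4.png
```

```text
[569.9  17.2  61.6] [-2.8 -2.9  0.3] 99.66175105729175 [ 0.06  0.66 -0.22  1.85  0.22  0.65  1.44]
[281. 169.] 176 [691.  97.  94.] 119.0 9.9
[229. 246.] 63 [554. 188.  94.] 113.0 100.3
[187. 277.] 53 [501. 262.  94.] 199.0 111.5
[304. 299.] 203 [462.  59.  94.] 114.0 -170.7
```

The ball is at 189.3°, on the line. Now I'll back the finger off and lift.

{"method": "step_arm", "body": {
  "steps": [-0.08,-0.014,0,0,-0.12,-0.021,0,0,-0.15,-0.025,0,0,-0.15,-0.025,0,0,-0.1,-0.017,0,0]
}}

```text
t: 7.07
tcp_pos: [551.7, 14.9, 61.8]
ee_rot: [-0.085, 0.996, 0.0, 0.0]
force: [-0.4, -0.1, -0.4]
grip_width: 0.2
grip_force: 0.0
```

{"method": "step_arm", "body": {
  "steps": [0,0,0.3,0,0,0,0.6,0,0,0,0.8,0,0,0,1,0,0,0,1,0]
}}

```text
t: 7.48
tcp_pos: [552.0, 14.9, 174.4]
ee_rot: [-0.085, 0.996, 0.0, -0.0]
force: [-0.1, -0.7, -0.2]
grip_width: 0.2
grip_force: 0.0
```

{"method": "step_arm", "body": {
  "steps": [0,-0.8,0.7,0,0,-0.8,0.5,0,0,-0.8,0,0,0,-0.8,0,0,0,-0.4,0,0]
}}

```text
t: 7.9
tcp_pos: [552.3, -96.8, 209.9]
ee_rot: [-0.083, 0.997, -0.001, 0.001]
force: [0.8, 0.8, -0.2]
grip_width: 0.5
grip_force: 0.0
```

{"method": "step_arm", "body": {
  "steps": [0,-0.8,0,0,0,-0.8,0,0,0,-0.8,0,0,0,-0.5,0,0,0,0,0,0]
}}

```text
t: 8.32
tcp_pos: [551.8, -184.0, 208.8]
ee_rot: [-0.082, 0.997, -0.001, -0.0]
force: [0.2, -1.8, -0.3]
grip_width: 0.7
grip_force: 0.0
```

```bash
python3 look.py pics/p5.png
```

```text
[ 551.8 -184.   208.8] [ 0.2 -1.8 -0.3] 99.44587306932883 [ 0.41  0.46 -0.22  1.74  0.12  0.95  1.88]
[282. 169.] 175 [691.  96.  94.] 118.0 9.4
[229. 246.] 62 [554. 189.  94.] 114.0 100.1
[185. 276.] 32 [502. 265.  94.] 202.0 111.0
[303. 299.] 206 [462.  60.  94.] 114.0 -171.2
```

View pics/p5.png

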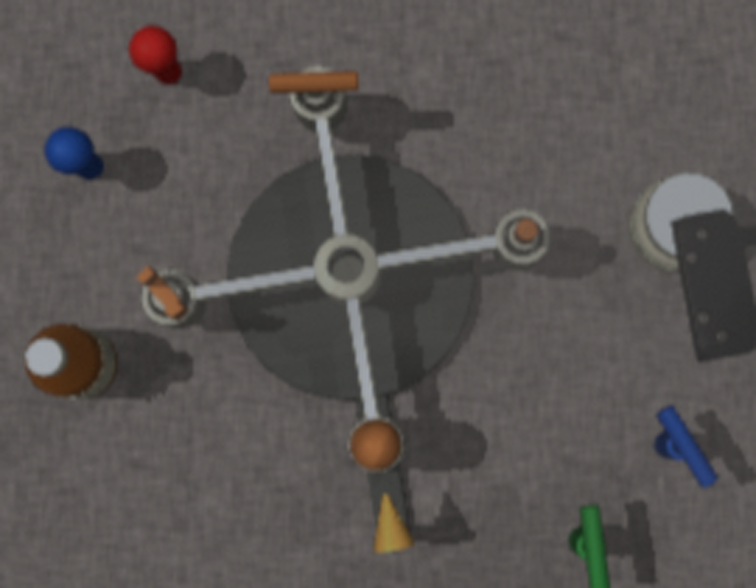

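The final view shows the ball (375,445) in line with the hub (346,266) and the cone tip (387,495). All four tools are upright, the bottle and jar have not moved, and the arm is clear of everything.

```bash
python3 -c "from plant import finish_job; print(finish_job())"
```

```text
the job is handed in; nothing more can be done
None
```

The ball-handled awl stands in front of the brass pointer, measured within about 2 mm of its line; the carousel is at rest, the arm is clear, and the job is handed in (no verdict was returned).

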